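Fasten the gauge bracket to its rail by feel

TASK

Take the orange quarter-turn thumbscrew out of its stand and put it through the slot in the blue gauge bracket; then, pressing only lightly (never above 40 N), use it to slide the bracket along the rail, gauge end leading, until the hidden slot in the rail's strip lies in line and the thumbscrew goes down through both, its collar flat on the bracket. Turn it a quarter turn clockwise (seen from above) to lock it, let go, and leave the bottle, beaker and spanner where they are.

Things in the scene. Friction and masses are not known exactly. Their poses are not given: they have to be found in the camera images.
- rail: fixed aluminium channel rail, 260 long (its x), 70 wide (y), lips 34 high; origin in the middle of its underside, z up. In its channel, along x, lies a fixed steel strip 6 thick, flat top 22 above the underside, hollow below
- rail_top (a point): middle of the strip's flat top (rail x = y = 0), axes as the rail's. The strip has ONE through slot, 11 along x by 22 along y, centred at rail y = 0. It stays hidden under the bracket's foot and is not measured: it lies anywhere at rail x = -56 to -24, and 15 to 65 farther towards +x than the bracket's slot at the start
- bracket_slot (a point): centre of the slot through the blue bracket's 8-thick foot, at the foot's upper face (30 above the rail's underside), axes as the rail's. Slot 11 along x by 21 along y, edges chamfered 1.5. The foot lies on the strip, 42 wide, from 25 behind the slot to 105 ahead (+x). It slides only along the rail's x, slot at x = -90 to -15, start -90 to -71; friction 2 N; stays where left
- gauge (a point): centre of the bracket's round steel pressure gauge: diameter 52, 22 thick, facing -x, on an upright plate; 85 ahead (+x) of the bracket's slot and 52 above the foot, top 78 above the foot
- screw_wing (a point): centre of the orange thumbscrew's wing, the place to grip: upright plate 10 thick (its x), 28 wide (y), 28 high. Below: neck, then a round steel collar, diameter 26, underside 25 below this point, too wide for the slots. About 50 g. This point is 71 above the rail's underside while the tip stands on the strip, 55 when fully home with the collar flat on the bracket
- screw_tip (a point): middle of the screw's lower end, 49 below the wing centre, axes as the wing's. Shank diameter 8; the lowest 8 is a cross lug, 8 (x) by 18 (y), in the wing's plane, end slightly tapered: it passes the slots only with its y along the rail's y. Fully home (tip 6 above the rail's underside) the lug is below the strip and turns a quarter clockwise from above to a stop, not the other way
- stand: fixed white block 50 x 50 x 30 high with a slot 12 (x) by 22 (y) right through it, origin under its centre; the thumbscrew hangs in it upright, its collar on the top, to be lifted straight out by 30 or more
- bottle: loose glass bottle, diameter 64, 130 high, origin under its centre; leave alone
- beaker: loose white beaker, diameter 64, 75 high, origin under its centre; leave alone
- spanner: loose steel spanner 160 long lying flat; leave alone
There are look-alikes about, which are no part of the job. Of the things that look like the part that bears screw_wing, the middle-sized one is meant.

How it is judged (in metres and radians):
On the way, in this order (a step that is already met when the one before it is completed fails the run):
1. the thumbscrew stands in the bracket's slot, at least 4 mm deep, not yet through the strip (z of screw_tip in the frame of bracket_slot between -0.012 and -0.004 m and horizontal distance between screw_tip and bracket_slot below 0.005 m), for 0.1 s.
2. it has gone down through both slots: its tip at least 11 mm below the strip's top (z of screw_tip in the frame of rail below 0.011 m and horizontal distance between screw_tip and bracket_slot below 0.005 m), for 0.1 s.
At the end, for the whole second after the job is handed in: the thumbscrew passes through bracket and strip with its collar down on the bracket (tip within 2.5 mm of its full depth, within 5 mm of the bracket slot's centre, upright within 0.12 rad), its wing within 0.4 rad of lying along the rail (locked), released and at rest (z of screw_tip in the frame of rail below 0.0085 m and horizontal distance between screw_tip and bracket_slot below 0.005 m and angle between the y axis of screw_tip and the x axis of rail, either way round below 0.4 rad and angle between screw_tip's own z axis and vertical below 0.12 rad and linear speed of screw below 0.02 m/s); the robot touches nothing.
It fails at once if the thumbscrew is pressed or jammed against bracket or rail with more than 40 N (contact force between screw and rail above 40 N).
It fails at once if the bottle, beaker or spanner is moved by more than 20 mm (distance of any of bottle, beaker, spanner from where it was at the start of the episode above 0.02 m).
It also fails if it takes over 67 s, if anything falls off the work surface, if the arm or the gripper's body presses on something with over 40 N, if the wrist force passes 120 N, or if a joint passes its speed limit or range.

ROBOT

A 6-joint arm with a two-finger parallel gripper is mounted at the origin on the work surface. World frame = base frame: x ahead of the robot, y to its left, z up, the work surface at z = 0. Lengths are in mm, angles in rad, forces in N, time in s.
With the tool pointing down it reaches from about 275 to 750 mm from the base axis. Payload 10.2 kg.
Tool frame: the origin (TCP) lies midway between the tips of the shut fingers; the grasp point (between the pads) lies 19 mm behind it; z points along the fingers, y is the direction in which the jaws open and shut (so a half turn about z gives the same grasp; the last joint's range is limited). The gripper opens to 85 mm and grips with 20 to 120 N. Pads are 22 mm wide; open, the fingers measure 114 mm over their backs; the gripper's body (76 mm by 85 mm) begins 54 mm behind the grasp point. The pads swing forward as they close: fully open they stand 13 mm farther back than shut.
Start: joints at [-0.223, 0.313, 1.498, -0, 1.331, -0.223], TCP at [525.006, -0.013, 231.294] pointing down, gripper open.
Joint ranges: [-2.94, 2.94], [-0.97, 2.17], [0.19, 2.56], [-1.23, 4.37], [0.02, 3.11], [-2.88, 2.88]. Speed limits (rad/s): [2.39, 2.39, 3.01, 3.14, 3.14, 3.14].

INTERFACE

Orientations are given as a unit quaternion [w, x, y, z].
In Python, from rig import sense, optics, ctrl gives the robot as it stands.
- The arm moves only by the tool play_rows, never from a script. Its argument "plan" is a list of rows, each a list of 7 numbers: the shift along the world's x, y, z in mm, then the turn, a rotation vector about the world's x, y, z in rad, then the opening, from -1 (shut) to 1 (fully open), so that 0 is half open. A call has 1 to 5 rows; each row shifts and turns the pose as measured when the row begins; what a row does not reach is not made up. A row lasts 1/12 s, in which the tool goes at most 41.7 mm and 7.16 degrees, less where a joint would pass 70% of its speed; a pose out of reach is approached as far as the arm can. A call is refused whole if a number of a shift passes 41.7 or a number of a turn 0.125, either way. A call with a gripper value outside its range is refused whole. The fingers move at their own pace and stop on an object; "grip_force" is the grip in N (left out, the last holds). Time passes only in rows, so rows that do not move let the fingers close. It gives the time, the measured TCP pose, the force and the opening at its end, in the units of the state.
- sense(): the state, without advancing time (a new reading comes with each control period).
- optics.capture(name): name is "scene" or "side" or "wrist"; returns a dict with "img" (480x640x3 uint8, blue, green, red), "fx", "fy", "cx", "cy" (pixels), "world_to_cam" (4x4, takes a point from world to camera coordinates). Camera axes: x right, y up, looking along -z (the intrinsics and any distortion apply to the point x, -y, -z); pixel columns grow to the right and rows downward; lengths in mm; the calibration is good to about 2 mm. A picture is of the moment at which its call begins. There is no depth.
- ctrl.finish_job(): hands the job in, once; it reports no verdict.
The state is a dict: "time_s": time; "joints": joint angles; "dq": joint speeds; "tau": joint torques, N m; "eef_pos": TCP position; "ee_rot": TCP orientation; "force": force on the tool from outside, world axes, zero at the start; "wrist_torque": the same for the moment, N m; "grip_width": opening from 0.0 (shut) to 1.0 (fully open).
Only numpy, scipy, OpenCV 4.12 (cv2) and the standard library are available. Lean on these libraries where they do the work, as an engineer would, in place of code of your own. Each camera call takes 0.05 s, during which the arm holds its last target. There are 200 camera calls.

## Working session

There is one attempt and no reset: what is moved stays moved. The work goes in short steps, Python scripts to look and compute and a tool call to move; the robot and the scene stay as the last step left them, time stands still between calls to the robot, and variables do not carry over. Pictures are saved under pics/ and viewed, about 8 in all and at most 12, crops included, and the job is handed in when it is done.

Besides the shell and the picture viewer there is one more tool, called after ">>>" as name(argument=value, ...), one argument or row to a line, values as JSON. play_rows: Moves the arm, as the interface text tells. Its arguments: {"type":"object","properties":{"plan":{"type":"array"},"grip_force":{"type":"number"}},"required":["plan"]}

```bash
ls; mkdir -p pics; python3 - <<'E'
from rig import sense, optics, ctrl
import cv2,numpy as np,pickle
s=sense();print(s)
d={}
for n in ("scene","side","wrist"):
    c=optics.capture(n);d[n]=c;cv2.imwrite(f"pics/{n}0.png",c["img"])
    print(n,[c[k] for k in("fx","fy","cx","cy")],[k for k in c]);print(np.round(c["world_to_cam"],3))
pickle.dump(d,open("cap0.pkl","wb"))
E
```

```text
pics
{'time_s': 0.0, 'joints': array([-2.23375636e-01,  3.13456662e-01,  1.49844510e+00, -1.85765555e-05,
        1.33096647e+00, -2.23419487e-01]), 'dq': array([-1.65992115e-03, -6.89688643e-04,  4.70064035e-05, -8.77932384e-04,
        1.71506648e-03,  1.05072479e-04]), 'tau': array([-5.78409599e-04, -4.12261176e+01, -2.59742296e+01, -3.58453699e-04,
        4.11797926e-03, -1.23038126e-05]), 'eef_pos': array([5.24747506e+02, 5.32594833e-02, 2.30728638e+02]), 'ee_rot': array([-5.34886753e-04,  7.07089569e-01,  7.07123705e-01, -3.47500334e-04]), 'force': array([ 0.33464668,  0.33149524, -0.60243921]), 'wrist_torque': array([ 0.01266401, -0.01886483,  0.02715683]), 'grip_width': 1.0043519357950204}
scene [459.11715561113294, 459.11715561113294, 328.0417534416055, 241.89105889995986] ['img', 'fx', 'fy', 'cx', 'cy', 'world_to_cam']
[[-4.410000e-01  8.980000e-01  8.000000e-03  2.533330e+02]
 [-6.780000e-01 -3.390000e-01  6.520000e-01  3.292660e+02]
 [ 5.880000e-01  2.820000e-01  7.580000e-01 -1.447034e+03]
 [ 0.000000e+00  0.000000e+00  0.000000e+00  1.000000e+00]]
side [459.41340378006316, 459.41340378006316, 323.5285241125738, 232.731832623055] ['img', 'fx', 'fy', 'cx', 'cy', 'world_to_cam']
[[-9.65000e-01 -2.60000e-01 -2.00000e-02  5.76068e+02]
 [ 1.35000e-01 -5.63000e-01  8.15000e-01 -1.28036e+02]
 [-2.23000e-01  7.84000e-01  5.79000e-01 -7.74815e+02]
 [ 0.00000e+00  0.00000e+00  0.00000e+00  1.00000e+00]]
wrist [388.1529203520357, 388.1529203520357, 322.89187709834573, 240.52981949052992] ['img', 'fx', 'fy', 'cx', 'cy', 'world_to_cam']
[[ 1.00000e+00  1.00000e-03 -1.00000e-03 -5.24782e+02]
 [-1.00000e-03  9.66000e-01 -2.60000e-01  3.34450e+01]
 [ 1.00000e-03  2.60000e-01  9.66000e-01 -3.77032e+02]
 [ 0.00000e+00  0.00000e+00  0.00000e+00  1.00000e+00]]
```

View pics/scene0.png

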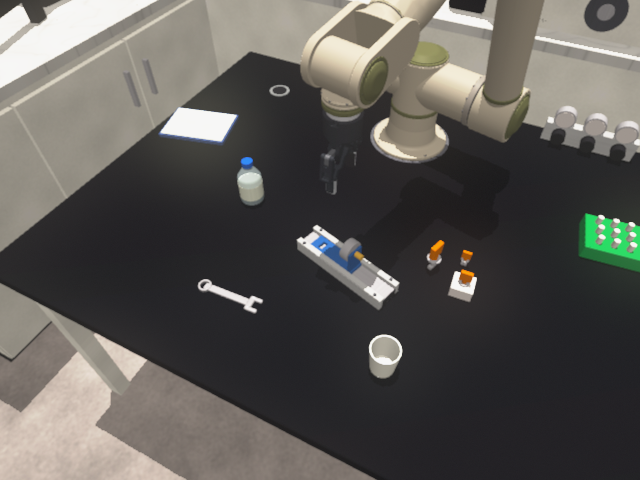

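View pics/side0.png

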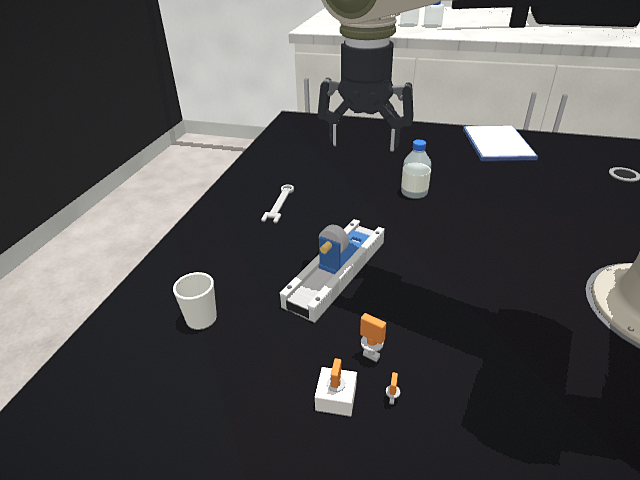

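Scene: rail at px (300–397, 230–305), gauge on the right of the slot, and stand with the middle-sized screw at (462, 287). The side view shows the stand at (336, 390) and the slot at about (357, 239). I'll enlarge these areas.

```bash
cat > h.py <<'E'
import numpy as np,cv2
def ray(c,u,v):
    M=np.array(c["world_to_cam"]);R=M[:3,:3];o=-R.T@M[:3,3]
    d=R.T@np.array([(u-c["cx"])/c["fx"],-(v-c["cy"])/c["fy"],-1]);return o,d/np.linalg.norm(d)
def plane(c,u,v,z):
    o,d=ray(c,u,v);return o+d*(z-o[2])/d[2]
def tri(a,b):
    (o,d),(p,e)=ray(*a),ray(*b);t=np.linalg.lstsq(np.c_[d,-e],p-o,rcond=None)[0]
    x,y=o+t[0]*d,p+t[1]*e;return (x+y)/2,np.linalg.norm(x-y)
def px(c,P):
    q=(np.array(c["world_to_cam"])@np.r_[P,1])[:3];return np.array([c["cx"]-c["fx"]*q[0]/q[2],c["cy"]+c["fy"]*q[1]/q[2]])
def orange(im):
    h=cv2.cvtColor(im,cv2.COLOR_BGR2HSV);m=cv2.inRange(h,(8,150,90),(20,255,255))
    n,l,s,ce=cv2.connectedComponentsWithStats(m);return m,[(ce[i].round(1),s[i].tolist()) for i in range(1,n) if s[i,4]>30]
E
python3 - <<'E'
from h import *;import pickle
d=pickle.load(open("cap0.pkl","rb"))
for n in("scene","side"):print(n,orange(d[n]["img"])[1])
a=cv2.resize(d["scene"]["img"][220:310,290:490],None,fx=4,fy=4,interpolation=cv2.INTER_CUBIC)
cv2.imwrite("pics/a.png",a)
b=cv2.resize(d["side"]["img"][215:420,270:410],None,fx=2.9,fy=2.9,interpolation=cv2.INTER_CUBIC)
cv2.imwrite("pics/b.png",b)
E
```

```text
scene [(array([436.3, 249.4]), [430, 240, 15, 20, 187]), (array([466.5, 254.5]), [461, 250, 12, 10, 86]), (array([358.6, 255.3]), [355, 252, 9, 8, 43]), (array([466. , 275.7]), [460, 269, 15, 15, 143])]
side [(array([372.3, 329.3]), [360, 313, 26, 32, 600]), (array([335.6, 373.2]), [331, 358, 11, 30, 230]), (array([393.2, 383.6]), [390, 372, 8, 23, 112])]
```

View pics/a.png

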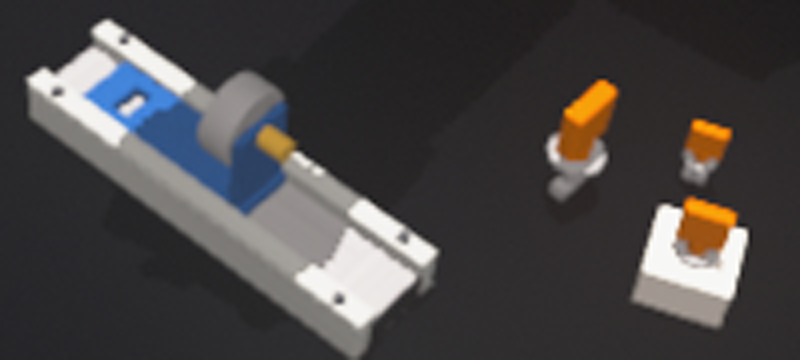

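View pics/b.png

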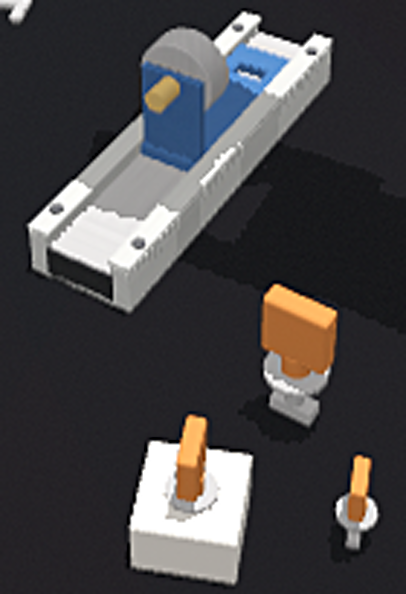

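Crop a: slot at (130,103), gauge right of it; the stand's screw at (705,225) is the middle-sized one, while the larger lies tipped at (585,130) and the smaller is at (708,150). Crop b: slot at (249,72), wing at (191,460), stand top spanning (130–252, 440–545).

```bash
python3 - <<'E'
from h import *;import pickle
d=pickle.load(open("cap0.pkl","rb"));S,T=d["scene"],d["side"]
A=lambda u,v:(290+u/4-.4,220+v/4-.4);B=lambda u,v:(270+u/2.9-.3,215+v/2.9-.3)
ca=[(30,75),(103,20),(435,253),(365,322)]; cb=[(330,40),(248,13),(33,222),(123,260)]
print("rail scene z34",[plane(S,*A(*p),34)[:2].round(1).tolist() for p in ca])
print("rail side z34",[plane(T,*B(*p),34)[:2].round(1).tolist() for p in cb])
print("slot",plane(S,*A(130,103),30).round(1),plane(T,*B(249,72),30).round(1))
print("stand scene",[plane(S,*A(*p),30)[:2].round(1).tolist() for p in [(665,207),(747,235),(725,302),(640,275)]])
print("stand side",[plane(T,*B(*p),30)[:2].round(1).tolist() for p in [(150,442),(252,455),(240,548),(132,535)]])
print("wing tri",tri((S,466,275.7),(T,335.6,373.2)))
print("wing top z=83", [plane(S,*A(*p),83)[:2].round(1).tolist() for p in [(687,198),(738,210),(733,222),(682,212)]],[plane(T,*B(*p),83)[:2].round(1).tolist() for p in [(192,415),(207,420),(200,447),(180,445)]])
for k in [(471,268)]:pass
print([tri((S,*o[0]),(T,*p[0]))[0].round() for o,p in zip([orange(S["img"])[1][i] for i in (0,1)],[orange(T["img"])[1][i] for i in (0,2)])])
for n,u,v in(("bottle",251,200),("beaker",384,372),("sp1",205,287),("sp2",258,303)):print(n,plane(S,u,v,0).round())
E
```

```text
rail scene z34 [[553.0, -95.3], [492.2, -76.3], [568.0, 173.6], [628.8, 155.4]]
rail side z34 [[491.4, -75.3], [553.6, -95.2], [630.4, 149.3], [570.4, 166.8]]
slot [542.7 -32.1  30. ] [539.3 -30.8  30. ]
stand scene [[474.6, 281.2], [473.2, 329.0], [524.4, 329.6], [527.8, 281.8]]
stand side [[523.4, 281.2], [473.4, 276.5], [468.2, 327.9], [517.6, 333.6]]
wing tri (array([496.79138879, 305.09015304,  54.71559688]), np.float64(0.481394383207828))
wing top z=83 [[507.5, 290.9], [503.1, 318.1], [512.4, 317.7], [518.1, 291.1]] [[496.8, 302.3], [489.6, 303.3], [489.2, 318.5], [497.9, 319.6]]
[array([462., 224.,  64.]), array([421., 290.,  38.])]
bottle [ 462. -291.    0.]
beaker [766. 221.   0.]
sp1 [ 755. -230.    0.]
sp2 [738. -97.   0.]
```

>>> play_rows(
  plan=[
    [-4,39,-10,0,0,0,0.2],
    [-4,39,-10,0,0,0,0.2],
    [-4,39,-10,0,0,0,0.2],
    [-4,39,-10,0,0,0,0.2],
    [-4,39,-10,0,0,0,0.2],
  ],
)

```text
time_s: 0.57
eef_pos: [505.0, 194.7, 180.0]
ee_rot: [0.002, 0.712, 0.703, 0.0]
force: [1.2, -0.4, 0.8]
grip_width: 0.599
```

>>> play_rows(
  plan=[
    [-3,38,-10,0,0,0,0.2],
    [-3,38,-10,0,0,0,0.2],
    [-2,34,-10,0,0,0,0.2],
    [0,0,0,0,0,0,0.2],
  ],
)

```text
time_s: 0.9
eef_pos: [492.5, 315.5, 145.6]
ee_rot: [0.0, 0.71, 0.704, -0.001]
force: [0.1, -0.2, -0.5]
grip_width: 0.602
```

```bash
python3 - <<'E'
from rig import sense, optics
from h import *;import pickle
s=sense();print(s["eef_pos"].round(1),s["ee_rot"].round(3),s["joints"].round(2),s["time_s"])
c=optics.capture("wrist");pickle.dump(c,open("w1.pkl","wb"));cv2.imwrite("pics/w1.png",c["img"])
for o in orange(c["img"])[1]:print(o)
E
```

```text
[492.5 315.5 145.6] [ 0.     0.71   0.704 -0.001] [ 0.37  0.52  1.42 -0.    1.2   0.38] 0.9
(array([255. , 371.5]), [250, 357, 12, 32, 43])
```

View pics/w1.png

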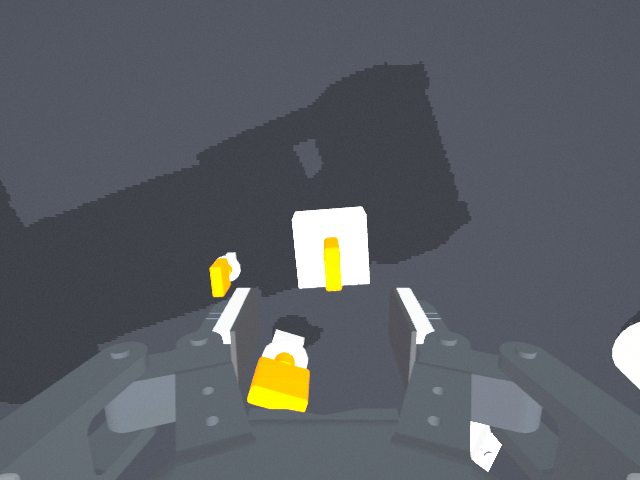

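Wrist view: the stand top spans (293–370, 207–290) and the wing's bright top face spans (325–341, 250–290); the neighbours are clear of the jaw path.

```bash
python3 - <<'E'
from h import *;import pickle
c=pickle.load(open("w1.pkl","rb"));h=cv2.cvtColor(c["img"],cv2.COLOR_BGR2HSV)
m=cv2.inRange(h,(20,150,150),(33,255,255));m[:, :315]=0;m[:,350:]=0
r=cv2.minAreaRect(cv2.findNonZero(m));q=cv2.boxPoints(r);print(q.round(1))
P=np.array([plane(c,*p,69)[:2] for p in q]);print(P.round(1),P.mean(0).round(1))
m=cv2.inRange(h,(0,0,225),(180,60,255));m[:200]=0;m[300:]=0;m[:,:285]=0;m[:,375:]=0
k=cv2.findContours(m,0,2)[0];k=max(k,key=cv2.contourArea);q=cv2.boxPoints(cv2.minAreaRect(k))
P=np.array([plane(c,*p,30)[:2] for p in q]);print(P.round(1),P.mean(0).round(1))
E
```

```text
[[322.7 237.4]
 [338.1 236.5]
 [341.2 289.8]
 [325.8 290.7]]
[[492.5 324.5]
 [501.5 325. ]
 [503.5 291.8]
 [494.2 291.3]] [497.9 308.2]
[[471.1 332.7]
 [520.9 335.9]
 [526.  280.8]
 [473.5 277.1]] [497.9 306.6]
```

>>> play_rows(
  plan=[
    [3,-5,-15,0,0,0.035,0.0],
    [3,-5,-25,0,0,0.035,0.0],
    [0,0,-25,0,0,0,0.0],
    [0,0,-20,0,0,0,0.0],
    [0,0,0,0,0,0,0.0],
  ],
)

```text
time_s: 1.37
eef_pos: [500.9, 299.9, 60.5]
ee_rot: [0.002, 0.684, 0.73, 0.0]
force: [-0.5, 0.0, -0.1]
grip_width: 0.501
```

```bash
python3 - <<'E'
from rig import sense, optics
from h import *
s=sense();print(s["eef_pos"].round(1),s["ee_rot"].round(4),s["force"].round(1))
for n in("wrist","side"):
  c=optics.capture(n);im=c["img"]
  cv2.imwrite("pics/w2%s.png"%n,im)
a=cv2.imread("pics/w2wrist.png");b=cv2.imread("pics/w2side.png")[280:430,260:420]
cv2.imwrite("pics/w2.png",np.hstack([a[::1][0:480,120:520],cv2.resize(b,(400,375)) .copy() if 0 else cv2.copyMakeBorder(cv2.resize(b,(400,375)),0,105,0,0,0)]))
E
```

```text
[500.9 299.9  60.5] [2.000e-03 6.838e-01 7.296e-01 2.000e-04] [-0.5  0.  -0.1]
```

View pics/w2.png

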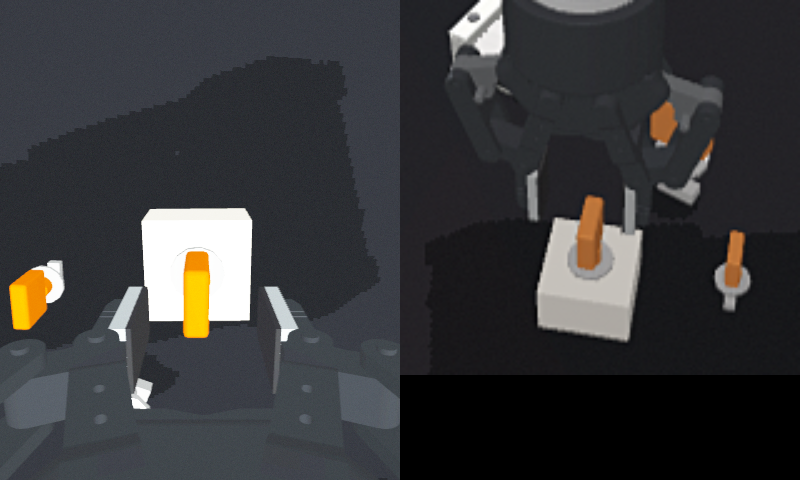

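The wing is upright and square to the jaws, about 3 mm left of the mid-line. Now I'll correct that and descend.

>>> play_rows(
  plan=[
    [-2.5,6,-8,0,0,0,0.0],
    [0,0,-11,0,0,0,0.0],
    [0,0,0,0,0,0,0.0],
    [0,0,0,0,0,0,0.0],
  ],
)

```text
time_s: 1.8
eef_pos: [502.4, 307.7, 48.3]
ee_rot: [0.005, 0.684, 0.729, 0.006]
force: [0.1, -0.3, -0.0]
grip_width: 0.5
```

>>> play_rows(
  plan=[
    [-3,-1.5,-8,0,0,0,0.0],
    [0,0,0,0,0,0,0.0],
  ],
)

```text
time_s: 1.97
eef_pos: [499.3, 306.2, 40.3]
ee_rot: [0.005, 0.684, 0.729, 0.007]
force: [-0.3, -1.0, -1.0]
grip_width: 0.497
```

```bash
python3 - <<'E'
from rig import sense, optics
from h import *
s=sense();print(s["eef_pos"].round(1),s["ee_rot"].round(4),s["dq"].round(3))
c=optics.capture("wrist");h=cv2.cvtColor(c["img"],cv2.COLOR_BGR2HSV)
m=cv2.inRange(h,(20,150,150),(33,255,255));m[:, :270]=0;m[:,370:]=0
q=cv2.boxPoints(cv2.minAreaRect(cv2.findNonZero(m)));P=np.array([plane(c,*p,69)[:2] for p in q]);print(P.round(1),P.mean(0).round(1))
s=sense();print(s["eef_pos"].round(1))
E
```

```text
[499.3 306.2  40.3] [0.0054 0.684  0.7294 0.0067] [ 0.001 -0.021 -0.044 -0.001  0.022  0.001]
[[493.3 318.7]
 [501.5 319.2]
 [503.4 292.8]
 [494.7 292.3]] [498.2 305.8]
[500.  306.5  41.2]
```

>>> play_rows(
  plan=[
    [-1,0,0,0,0.015,0,0.0],
    [0,0,0,0,0,0,-1],
    [0,0,0,0,0,0,-1],
    [0,0,0,0,0,0,-1],
    [0,0,0,0,0,0,-1],
  ],
  grip_force=40,
)

```text
time_s: 2.43
eef_pos: [499.5, 306.6, 42.2]
ee_rot: [-0.0, 0.684, 0.729, 0.002]
force: [-0.0, 0.8, -0.6]
grip_width: 0.11
```

>>> play_rows(
  plan=[
    [0,0,0,0,0,0,-1],
    [0,0,0,0,0,0,-1],
  ],
)

```text
time_s: 2.6
eef_pos: [499.6, 306.6, 42.2]
ee_rot: [-0.0, 0.684, 0.729, 0.002]
force: [-0.7, -0.1, -0.2]
grip_width: 0.113
```

>>> play_rows(
  plan=[
    [0,0,20,0,0,0,-1],
    [0,0,30,0,0,0,-1],
    [0,0,35,0,0,0,-1],
    [0,0,30,0,0,0,-1],
    [4,-30,5,0,0,0.12,-1],
  ],
)

```text
time_s: 3.02
eef_pos: [500.1, 278.2, 163.8]
ee_rot: [-0.002, 0.639, 0.77, -0.001]
force: [0.9, -0.0, -0.3]
grip_width: 0.113
```

>>> play_rows(
  plan=[
    [4,-33,0,0,0,0.12,-1],
    [4,-33,0,0,0,0.12,-1],
    [4,-33,0,0,0,0.12,-1],
    [4,-33,0,0,0,0.12,-1],
    [4,-33,0,0,0,0.12,-1],
  ],
)

```text
time_s: 3.43
eef_pos: [520.1, 113.0, 167.6]
ee_rot: [0.001, 0.378, 0.926, 0.001]
force: [0.6, 0.9, -0.0]
grip_width: 0.108
```

>>> play_rows(
  plan=[
    [4,-33,0,0,0,0.12,-1],
    [4,-33,0,0,0,0.12,-1],
    [4,-33,0,0,0,0.12,-1],
    [4,-33,0,0,0,0.12,-1],
    [0,0,0,0,0,0,-1],
  ],
)

```text
time_s: 3.85
eef_pos: [535.6, -24.9, 167.9]
ee_rot: [0.001, 0.144, 0.99, 0.001]
force: [-0.1, -0.4, -0.8]
grip_width: 0.111
```

```bash
python3 - <<'E'
from rig import sense, optics
from h import *;import pickle
s=sense();print(s["eef_pos"].round(1),s["ee_rot"].round(4),s["joints"].round(2),s["time_s"])
y=s["ee_rot"];print("yaw tool y",np.degrees(np.arctan2(y[2]**2-y[1]**2,2*y[1]*y[2])))
c=optics.capture("wrist");pickle.dump(c,open("w3.pkl","wb"));cv2.imwrite("pics/w3.png",c["img"])
E
```

```text
[535.6 -24.9 167.9] [0.0013 0.1442 0.9896 0.0011] [-0.27  0.39  1.56  0.    1.19 -1.55] 3.85
yaw tool y 73.42384793815435
```

View pics/w3.png

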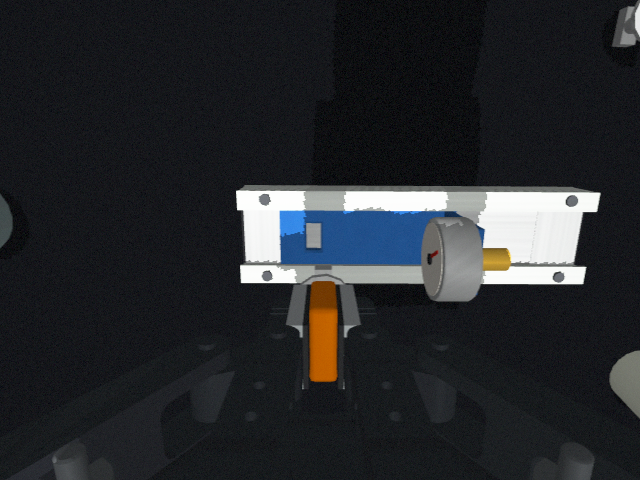

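Wrist view: slot at (306–322, 222–249), rail holes at (265,200), (572,201), (267,276) and (559,277). The wing is held straight at column 323.

```bash
python3 - <<'E'
from h import *;import pickle
c=pickle.load(open("w3.pkl","rb"))
H=[plane(c,*p,34)[:2] for p in[(265,199.5),(572,201),(267,276),(559,277)]]
for p in H:print(p.round(1))
for a,b in((0,1),(2,3)):v=H[b]-H[a];print("dir",np.degrees(np.arctan2(v[1],v[0])),np.linalg.norm(v))
E_=[plane(c,*p,34)[:2] for p in[(241,282.5),(585,282.5),(243,209),(580,211)]]
for a,b in((0,1),(2,3)):v=E_[b]-E_[a];print("dir",np.degrees(np.arctan2(v[1],v[0])),np.linalg.norm(v))
g=cv2.cvtColor(c["img"],cv2.COLOR_BGR2HSV)
m=cv2.inRange(g,(0,0,0),(180,110,255))[212:260,292:340]
n,l,s,ce=cv2.connectedComponentsWithStats(m);i=l[24,22];print(s[i],ce[i]+[292,212])
u,v=ce[i]+[292,212];print("slot",plane(c,u,v,30))
d=pickle.load(open("cap0.pkl","rb"))
# slot white visible includes strip at z22 through the hole
m=cv2.inRange(g,(20//2,150,60),(33,255,255));m[:270]=0;q=cv2.boundingRect(cv2.findNonZero(m));print("wing",q)
# wing top z = TCP+12.8+14
z=167.9+26.8;print([plane(c,*p,z).round(1) for p in[(q[0],q[1]+q[3]),(q[0]+q[2],q[1]+q[3])]])
E
```

```text
[503.4 -57.7]
[567.  152.4]
[558.8 -75. ]
[622.4 135.9]
dir 73.16627276110212 219.53763729321966
dir 73.22094142680886 220.1769328223539
dir 73.42775321752077 260.4455788493351
dir 73.10119427789326 242.5945913301629
[ 14  11  15  25 375] [313. 235.]
slot [539.14402297 -32.87437928  30.        ]
wing (309, 281, 29, 101)
[array([548.8, -33.3, 194.7]), array([551.6, -23.8, 194.7])]
```

>>> play_rows(
  plan=[
    [2.7,-4.3,-10,0,0,0,-1],
    [2.7,-4.3,-25,0,0,0,-1],
    [0,0,-30,0,0,0,-1],
    [0,0,-20,0,0,0,-1],
    [0,0,0,0,0,0,-1],
  ],
)

```text
time_s: 4.32
eef_pos: [540.9, -28.5, 78.6]
ee_rot: [0.002, 0.15, 0.989, 0.002]
force: [0.1, 0.4, 0.0]
grip_width: 0.108
```

```bash
python3 - <<'E'
from rig import sense, optics
from h import *;import pickle
s=sense();print(s["eef_pos"].round(1),s["ee_rot"].round(4),s["force"].round(1))
y=s["ee_rot"];print("yaw tool y",np.degrees(np.arctan2(y[2]**2-y[1]**2,2*y[1]*y[2])))
d={n:optics.capture(n) for n in("scene","side","wrist")};pickle.dump(d,open("c4.pkl","wb"))
a=cv2.resize(d["wrist"]["img"][180:400,190:490],(400,293),interpolation=2);b=cv2.resize(d["side"]["img"][205:265,310:390],(400,300),interpolation=2);e=cv2.resize(d["scene"]["img"][200:290,280:400],(400,300),interpolation=2)
cv2.imwrite("pics/v4.png",np.hstack([np.vstack([b,e])[:600],np.vstack([a,np.zeros((307,400,3),np.uint8)])]))
E
```

```text
[540.9 -28.5  78.6] [0.0025 0.1495 0.9888 0.0018] [0.1 0.4 0. ]
yaw tool y 72.7988252217772
```

View pics/v4.png

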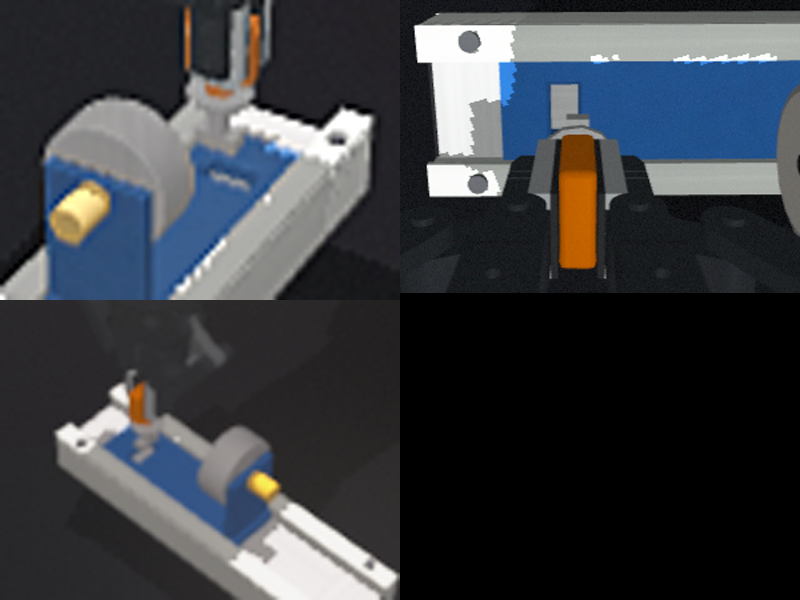

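Side crop: shank above the foot, with the slot at (230,175). Wrist crop: slot at columns 552–578 and the lug at about 568–590, so the screw needs roughly 5 mm towards rail −x.

```bash
python3 - <<'E'
from h import *;import pickle
d=pickle.load(open("c4.pkl","rb"));c=d["wrist"]
W=lambda u,v:((u-400)/1.3333+190-.1,v/1.3333+180-.1)
H=[plane(c,*W(*p),34)[:2] for p in[(470,41),(478,184)]];print(H,sum(H)/2)
u=np.array([np.cos(np.radians(73.2)),np.sin(np.radians(73.2))]);v=np.array([-u[1],u[0]])
m=sum(H)/2
for p in[(551,84),(578,84),(551,106),(578,106)]:
    q=plane(c,*W(*p),30)[:2];print(q.round(1),((q-m)@u).round(1),((q-m)@v).round(1))
for p in[(568,118),(590,118)]:
    q=plane(c,*W(*p),43)[:2];print("lug",q.round(1),((q-m)@u).round(1),((q-m)@v).round(1))
print("TCP",(np.array([540.9,-28.5])-m)@u,(np.array([540.9,-28.5])-m)@v)
S=d["side"];B=lambda u,v:(310+u/5-.4,205+v/5-.4)
print("side slot",plane(S,*B(228,177),30),"tip",[plane(S,*B(*p),42) for p in[(218,147)]])
E
```

```text
[array([502.92118748, -57.62210111]), array([558.58932821, -74.80230149])] [530.75525784 -66.2122013 ]
[528.6 -34.6] 29.7 11.2
[531.7 -24.6] 40.1 11.2
[537.1 -37.3] 29.5 2.2
[540.3 -27.2] 40.1 2.2
lug [539.5 -30.9] 36.3 1.9
lug [541.9 -23.1] 44.5 1.8
TCP 39.03477865169549 1.1882658452861468
side slot [539.66788829 -29.10542899  30.        ] tip [array([544.40004196, -31.51219539,  42.        ])]
```

>>> play_rows(
  plan=[
    [-0.5,-5.1,0,0,0,0,-1],
    [0,0,0,0,0,0,-1],
    [0,0,-5,0,0,0,-1],
    [0,0,0,0,0,0,-1],
  ],
)

```text
time_s: 4.8
eef_pos: [545.0, -34.8, 82.5]
ee_rot: [0.01, 0.149, 0.989, 0.001]
force: [1.5, 0.9, -1.3]
grip_width: 0.109
```

```bash
cat > st.py <<'E'
from rig import sense, optics
from h import *
s=sense();e=s["eef_pos"];y=s["ee_rot"]
u=np.array([np.cos(np.radians(73.2)),np.sin(np.radians(73.2))]);v=np.array([-u[1],u[0]])
p=e[:2]-[562.6,39.0]
zx=2*(y[1]*y[3]+y[0]*y[2]);zy=2*(y[2]*y[3]-y[0]*y[1])
print("t",round(s["time_s"],2),"eef",e.round(1),"rail xy",(p@u).round(1),(p@v).round(1),"tip z",(e[2]-36.2).round(1),"F",s["force"].round(1),"M",s["wrist_torque"].round(2),"yaw",np.degrees(np.arctan2(y[2]**2-y[1]**2,2*y[1]*y[2])).round(1),"tilt",zx.round(3),zy.round(3),"w",s["grip_width"].round(3))
E
python3 st.py
python3 - <<'E'
from rig import optics
import cv2
c=optics.capture("wrist");cv2.imwrite("pics/v5.png",cv2.resize(c["img"][210:330,240:440],(600,360),interpolation=2))
E
```

```text
Traceback (most recent call last):
  File "st.py", line 7, in <module>
    print("t",round(s["time_s"],2),"eef",e.round(1),"rail xy",(p@u).round(1),(p@v).round(1),"tip z",(e[2]-36.2).round(1),"F",s["force"].round(1),"M",s["wrist_torque"].round(2),"yaw",np.degrees(np.arctan2(y[2]**2-y[1]**2,2*y[1]*y[2])).round(1),"tilt",zx.round(3),zy.round(3),"w",s["grip_width"].round(3))
                                                                                                                                                                                                                                                                                      ^^^^^^^^^^^^^^^^^^^^^
AttributeError: 'float' object has no attribute 'round'
```

View pics/v5.png

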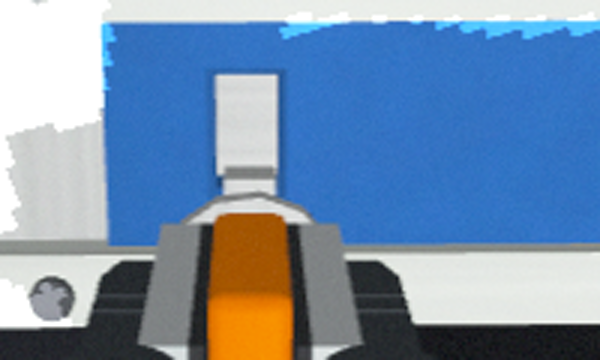

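```bash
sed -i 's/s\["grip_width"\].round(3)/round(s["grip_width"],3)/' st.py; python3 st.py; python3 st.py; python3 -c "
from rig import sense;s=sense();print(s['joints'].round(4),s['dq'].round(3))"
```

```text
t 4.85 eef [545.3 -34.8  83. ] rail xy -75.7 -4.8 tip z 46.8 F [ 1.2 -0.5 -0.7] M [ 0.04 -0.01 -0.  ] yaw 72.9 tilt 0.021 -0.002 w 0.104
t 4.85 eef [545.3 -34.8  83. ] rail xy -75.7 -4.8 tip z 46.8 F [ 1.2 -0.5 -0.7] M [ 0.04 -0.01 -0.  ] yaw 72.9 tilt 0.021 -0.002 w 0.104
[-0.2804  0.509   1.6285  0.0052  0.9831 -1.5548] [ 0.    -0.    -0.004 -0.002  0.007 -0.001]
```

>>> play_rows(
  plan=[
    [0,0,0,0,0,0,-1],
  ],
)

```text
time_s: 4.93
eef_pos: [545.4, -34.9, 83.2]
ee_rot: [0.011, 0.149, 0.989, 0.001]
force: [-0.4, 0.1, -0.8]
grip_width: 0.11
```

```bash
python3 st.py; python3 -c "
from rig import sense;s=sense();print(s['joints'].round(4),s['dq'].round(3))"
```

```text
t 4.93 eef [545.4 -34.9  83.2] rail xy -75.7 -4.9 tip z 47.0 F [-0.4  0.1 -0.8] M [-0.02 -0.01 -0.04] yaw 72.9 tilt 0.022 -0.002 w 0.11
[-0.2804  0.5087  1.6283  0.0052  0.9832 -1.5547] [-0.002 -0.005 -0.    -0.001 -0.001  0.002]
```

>>> play_rows(
  plan=[
    [-2.2,1,-2,0,0.011,0,-1],
    [-2.2,1,-2,0,0.011,0,-1],
    [0,0,-1,0,0,0,-1],
  ],
)

```text
time_s: 5.18
eef_pos: [540.8, -32.7, 78.4]
ee_rot: [-0.001, 0.149, 0.989, -0.001]
force: [-1.0, -0.6, -0.6]
grip_width: 0.107
```

```bash
python3 st.py
```

```text
t 5.18 eef [540.8 -32.7  78.4] rail xy -75.0 0.2 tip z 42.2 F [-1.  -0.6 -0.6] M [-0.1   0.03 -0.02] yaw 72.8 tilt -0.002 -0.002 w 0.107
```

Accurate now. I'll descend in small steps.

>>> play_rows(
  plan=[
    [0,0,-3,0,0,0,-1],
    [0,0,-3,0,0,0,-1],
    [0,0,-2,0,0,0,-1],
    [0,0,-1,0,0,0,-1],
  ],
)

```text
time_s: 5.52
eef_pos: [540.6, -32.5, 68.0]
ee_rot: [-0.001, 0.149, 0.989, -0.001]
force: [-0.3, -0.4, 0.7]
grip_width: 0.107
```

```bash
python3 st.py
python3 - <<'E'
from rig import optics
import cv2,numpy as np
c=optics.capture("wrist");s=optics.capture("side")
cv2.imwrite("pics/v6.png",np.hstack([cv2.resize(c["img"][210:330,240:440],(400,240),interpolation=2),cv2.resize(s["img"][210:264,310:400],(400,240),interpolation=2)]))
E
```

```text
t 5.52 eef [540.6 -32.5  68. ] rail xy -74.8 0.4 tip z 31.8 F [-0.3 -0.4  0.7] M [-0.02  0.06 -0.  ] yaw 72.9 tilt -0.002 -0.002 w 0.107
```

View pics/v6.png

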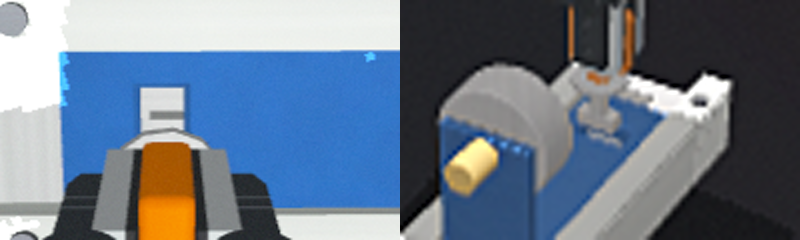

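Lug (columns 149–187) sits about 1.2 mm towards +x of the slot centre (140–185), so I'll shift and go on.

>>> play_rows(
  plan=[
    [-0.4,-1.2,0,0,0,0,-1],
    [0,0,-2,0,0,0,-1],
    [0,0,-2,0,0,0,-1],
    [0,0,-2,0,0,0,-1],
  ],
)

```text
time_s: 5.95
eef_pos: [540.7, -34.0, 63.6]
ee_rot: [-0.0, 0.149, 0.989, -0.001]
force: [-6.2, 1.5, 15.0]
grip_width: 0.107
```

```bash
python3 st.py
```

```text
t 5.95 eef [540.7 -34.   63.6] rail xy -76.2 -0.2 tip z 27.4 F [-6.2  1.5 15. ] M [ 0.31  1.35 -0.  ] yaw 72.9 tilt -0.001 -0.002 w 0.107
```

>>> play_rows(
  plan=[
    [-1.2,0.4,0.5,0,0,0,-1],
    [-0.3,0.1,-1,0,0,0,-1],
    [0,0,-1,0,0,0,-1],
  ],
)

```text
time_s: 6.2
eef_pos: [539.7, -33.7, 63.2]
ee_rot: [0.001, 0.149, 0.989, -0.001]
force: [-3.3, 0.9, 10.5]
grip_width: 0.11
```

```bash
python3 st.py
```

```text
t 6.2 eef [539.7 -33.7  63.2] rail xy -76.2 0.9 tip z 27.0 F [-3.3  0.9 10.5] M [0.16 0.68 0.03] yaw 72.9 tilt 0.001 -0.003 w 0.11
```

>>> play_rows(
  plan=[
    [-1,0.3,0,0,0,0,-1],
    [-0.5,0.2,-1,0,0,0,-1],
    [0,0,-1.5,0,0,0,-1],
  ],
)

```text
time_s: 6.45
eef_pos: [538.7, -33.3, 60.8]
ee_rot: [0.002, 0.149, 0.989, -0.001]
force: [-1.2, -1.1, 0.1]
grip_width: 0.111
```

```bash
python3 st.py
```

```text
t 6.45 eef [538.7 -33.3  60.8] rail xy -76.1 2.0 tip z 24.6 F [-1.2 -1.1  0.1] M [-0.03  0.04 -0.01] yaw 72.9 tilt 0.003 -0.003 w 0.111
```

>>> play_rows(
  plan=[
    [0,0,-1.2,0,0,0,-1],
    [0,0,-1.2,0,0,0,-1],
  ],
)

```text
time_s: 6.62
eef_pos: [538.5, -33.3, 57.8]
ee_rot: [0.001, 0.149, 0.989, -0.001]
force: [-2.9, 0.4, 19.1]
grip_width: 0.11
```

```bash
python3 st.py
```

```text
t 6.62 eef [538.5 -33.3  57.8] rail xy -76.2 2.2 tip z 21.6 F [-2.9  0.4 19.1] M [0.18 0.62 0.03] yaw 72.9 tilt 0.002 -0.003 w 0.11
```

>>> play_rows(
  plan=[
    [0,0,0.2,0,0,0,-1],
    [0.6,2,-0.2,0,0,0,-1],
    [0.8,2.5,-0.2,0,0,0,-1],
    [0.8,2.5,-0.3,0,0,0,-1],
  ],
)

```text
time_s: 6.95
eef_pos: [540.6, -27.9, 57.9]
ee_rot: [0.001, 0.149, 0.989, -0.003]
force: [-4.8, -5.5, 8.3]
grip_width: 0.108
```

```bash
python3 st.py
```

```text
t 6.95 eef [540.6 -27.9  57.9] rail xy -70.4 1.7 tip z 21.7 F [-4.8 -5.5  8.3] M [-1.2   1.01  0.03] yaw 72.9 tilt 0.001 -0.007 w 0.108
```

>>> play_rows(
  plan=[
    [0.8,2.7,-0.3,0,0,0,-1],
    [0.8,2.7,-0.3,0,0,0,-1],
    [0.7,2.7,-0.3,0,0,0,-1],
    [0.6,2.4,-0.3,0,0,0,-1],
  ],
)

```text
time_s: 7.28
eef_pos: [543.1, -19.7, 58.0]
ee_rot: [0.0, 0.148, 0.989, -0.007]
force: [-4.1, -4.5, 6.3]
grip_width: 0.111
```

```bash
python3 st.py
```

```text
t 7.28 eef [543.1 -19.7  58. ] rail xy -61.9 1.7 tip z 21.8 F [-4.1 -4.5  6.3] M [-1.08  0.68 -0.05] yaw 73.0 tilt -0.001 -0.013 w 0.111
```

>>> play_rows(
  plan=[
    [0.4,1.6,-0.4,0.006,0,0,-1],
    [0.4,1.6,-0.4,0.006,0,0,-1],
    [0.4,1.6,-0.4,0.003,0,0,-1],
    [0.4,1.6,-0.4,0.003,0,0,-1],
    [0.4,1.6,-0.4,0.002,0,0,-1],
  ],
)

```text
time_s: 7.7
eef_pos: [544.7, -14.9, 57.9]
ee_rot: [-0.002, 0.147, 0.989, -0.001]
force: [-3.7, -5.8, 7.9]
grip_width: 0.105
```

```bash
python3 st.py
```

```text
t 7.7 eef [544.7 -14.9  57.9] rail xy -56.8 1.5 tip z 21.7 F [-3.7 -5.8  7.9] M [-1.17  0.92 -0.06] yaw 73.1 tilt -0.004 -0.002 w 0.105
```

>>> play_rows(
  plan=[
    [0.4,1.7,-0.5,0.003,0,0,-1],
    [0.4,1.7,-0.5,0.003,0,0,-1],
    [0.4,1.7,-0.5,0.003,0,0,-1],
    [0.4,1.7,-0.5,0.003,0,0,-1],
    [0.4,1.7,-0.5,0.003,0,0,-1],
  ],
)

```text
time_s: 8.12
eef_pos: [546.3, -10.2, 57.9]
ee_rot: [-0.003, 0.146, 0.989, 0.002]
force: [-5.4, -5.5, 9.3]
grip_width: 0.108
```

```bash
python3 st.py
```

```text
t 8.12 eef [546.3 -10.2  57.9] rail xy -51.8 1.4 tip z 21.7 F [-5.4 -5.5  9.3] M [-1.15  0.91 -0.03] yaw 73.3 tilt -0.006 0.005 w 0.108
```

>>> play_rows(
  plan=[
    [0.3,1.7,-0.5,0,-0.002,0,-1],
    [0.3,1.7,-0.5,0,-0.002,0,-1],
    [0.3,1.7,-0.5,0,-0.002,0,-1],
    [0.3,1.7,-0.5,0,0,0,-1],
    [0.3,1.7,-0.5,0,0,0,-1],
  ],
)

```text
time_s: 8.53
eef_pos: [547.4, -6.0, 57.9]
ee_rot: [-0.001, 0.145, 0.989, -0.003]
force: [-4.5, -5.7, 7.9]
grip_width: 0.11
```

```bash
python3 st.py
```

```text
t 8.53 eef [547.4  -6.   57.9] rail xy -47.5 1.5 tip z 21.7 F [-4.5 -5.7  7.9] M [-1.42  0.91 -0.02] yaw 73.4 tilt -0.003 -0.005 w 0.11
```

>>> play_rows(
  plan=[
    [0.4,1.8,-0.5,0.002,0,0,-1],
    [0.4,1.8,-0.5,0.002,0,0,-1],
    [0.4,1.8,-0.5,0.002,0,0,-1],
    [0.4,1.8,-0.5,0.002,0,0,-1],
    [0.4,1.8,-0.5,0.002,0,0,-1],
  ],
)

```text
time_s: 8.95
eef_pos: [549.0, -0.7, 57.8]
ee_rot: [-0.002, 0.144, 0.99, -0.003]
force: [-3.3, -4.3, 6.2]
grip_width: 0.111
```

```bash
python3 st.py
```

```text
t 8.95 eef [549.   -0.7  57.8] rail xy -41.9 1.5 tip z 21.6 F [-3.3 -4.3  6.2] M [-0.8   0.6  -0.02] yaw 73.5 tilt -0.005 -0.004 w 0.111
```

>>> play_rows(
  plan=[
    [0.4,1.7,-0.6,0.002,-0.001,-0.001,-1],
    [0.4,1.7,-0.6,0.002,-0.001,-0.001,-1],
    [0.4,1.7,-0.6,0.002,-0.001,-0.001,-1],
    [0.4,1.7,-0.6,0.002,-0.001,-0.001,-1],
    [0.4,1.7,-0.6,0.002,0,-0.001,-1],
  ],
)

```text
time_s: 9.37
eef_pos: [550.8, 5.1, 54.9]
ee_rot: [-0.001, 0.145, 0.989, -0.001]
force: [-8.4, -14.8, 12.4]
grip_width: 0.111
```

```bash
python3 st.py
```

```text
t 9.37 eef [550.8   5.1  54.9] rail xy -35.9 1.5 tip z 18.7 F [ -8.4 -14.8  12.4] M [-3.11  1.6  -0.02] yaw 73.3 tilt -0.003 -0.001 w 0.111
```

It's dropping into the strip's slot. I'll ease off the side load and go down.

>>> play_rows(
  plan=[
    [-0.3,-0.8,-0.5,0,0,0,-1],
    [-0.1,-0.2,-1,0,0,0,-1],
    [0,0,-1,0,0,0,-1],
  ],
)

```text
time_s: 9.62
eef_pos: [550.2, 4.0, 52.1]
ee_rot: [-0.002, 0.146, 0.989, -0.001]
force: [-0.8, -2.4, 0.7]
grip_width: 0.107
```

```bash
python3 st.py
```

```text
t 9.62 eef [550.2   4.   52.1] rail xy -37.1 1.8 tip z 15.9 F [-0.8 -2.4  0.7] M [-0.48  0.12  0.01] yaw 73.3 tilt -0.003 -0.001 w 0.107
```

>>> play_rows(
  plan=[
    [0,-0.2,-2,0,0,0,-1],
    [0,0,-2,0,0,0,-1],
    [0,0,-2,0,0,0,-1],
  ],
)

```text
time_s: 9.87
eef_pos: [550.3, 3.7, 45.4]
ee_rot: [-0.001, 0.145, 0.989, -0.001]
force: [-1.5, -5.5, 3.1]
grip_width: 0.111
```

```bash
python3 st.py
```

```text
t 9.87 eef [550.3   3.7  45.4] rail xy -37.3 1.6 tip z 9.2 F [-1.5 -5.5  3.1] M [-0.87  0.35 -0.08] yaw 73.3 tilt -0.003 -0.002 w 0.111
```

>>> play_rows(
  plan=[
    [-0.1,-0.4,-1.5,0,0,0,-1],
    [0,0,-1.2,0,0,0,-1],
    [0,0,-0.8,0,0,0,-1],
  ],
)

```text
time_s: 10.12
eef_pos: [550.2, 3.5, 41.9]
ee_rot: [-0.002, 0.145, 0.989, -0.001]
force: [-8.4, -2.9, 22.8]
grip_width: 0.11
```

```bash
python3 st.py
```

```text
t 10.12 eef [550.2   3.5  41.9] rail xy -37.6 1.7 tip z 5.7 F [-8.4 -2.9 22.8] M [-0.44  1.42 -0.03] yaw 73.3 tilt -0.004 -0.002 w 0.11
```

>>> play_rows(
  plan=[
    [-0.3,0.0,0.6,0,0,0,-1],
    [0,0,0,0,0,-0.1,-1],
    [0,0,0,0,0,-0.1,-1],
  ],
)

```text
time_s: 10.37
eef_pos: [549.8, 4.3, 42.4]
ee_rot: [-0.002, 0.245, 0.969, -0.0]
force: [0.1, -0.1, -0.3]
grip_width: 0.111
```

```bash
python3 st.py
```

```text
t 10.37 eef [549.8   4.3  42.4] rail xy -36.9 2.2 tip z 6.2 F [ 0.1 -0.1 -0.3] M [ 0.02 -0.04  0.01] yaw 61.6 tilt -0.004 0.0 w 0.111
```

Turning freely, so I'll continue.

>>> play_rows(
  plan=[
    [0,0,0,0,0,-0.12,-1],
    [0,0,0,0,0,-0.12,-1],
    [0,0,0,0,0,-0.12,-1],
    [0,0,0,0,0,-0.12,-1],
  ],
)

```text
time_s: 10.7
eef_pos: [550.4, 6.0, 42.0]
ee_rot: [-0.001, 0.478, 0.878, 0.002]
force: [-1.2, -0.2, 1.4]
grip_width: 0.109
```

```bash
python3 st.py
```

```text
t 10.7 eef [550.4   6.   42. ] rail xy -35.2 2.2 tip z 5.8 F [-1.2 -0.2  1.4] M [-0.22  0.1   0.06] yaw 32.9 tilt -0.001 0.004 w 0.109
```

>>> play_rows(
  plan=[
    [0,-0.7,0,0,0,-0.12,-1],
    [0,-0.6,0,0,0,-0.12,-1],
    [0,-0.4,0,0,0,-0.12,-1],
    [0,-0.3,0,0,0,-0.12,-1],
  ],
)

```text
time_s: 11.03
eef_pos: [551.6, 5.4, 42.1]
ee_rot: [-0.0, 0.681, 0.733, 0.004]
force: [0.9, 0.2, 0.8]
grip_width: 0.106
```

```bash
python3 st.py
```

```text
t 11.03 eef [551.6   5.4  42.1] rail xy -35.3 0.8 tip z 5.9 F [0.9 0.2 0.8] M [-0.13 -0.04  0.03] yaw 4.2 tilt 0.005 0.006 w 0.106
```

>>> play_rows(
  plan=[
    [0,0,0,-0.003,0.003,-0.12,-1],
    [0,0,0,-0.003,0.002,-0.12,-1],
    [0,0,0,0,0,-0.1,-1],
  ],
)

```text
time_s: 11.28
eef_pos: [552.2, 6.3, 42.0]
ee_rot: [0.001, 0.8, 0.6, 0.001]
force: [-1.1, -1.1, 2.3]
grip_width: 0.106
```

```bash
python3 st.py
```

```text
t 11.28 eef [552.2   6.3  42. ] rail xy -34.4 0.5 tip z 5.8 F [-1.1 -1.1  2.3] M [-0.13  0.12 -0.03] yaw -16.2 tilt 0.002 0.0 w 0.106
```

>>> play_rows(
  plan=[
    [0,0,0,0,0,0,-0.5],
    [0,0,0,0,0,0,-0.2],
    [0,0,0,0,0,0,-0.2],
    [0,0,0.5,0,0,0,-0.2],
  ],
)

```text
time_s: 11.62
eef_pos: [552.1, 7.4, 41.9]
ee_rot: [-0.0, 0.798, 0.602, 0.001]
force: [0.5, -0.7, -0.3]
grip_width: 0.403
```

>>> play_rows(
  plan=[
    [0,0,10,0,0,0,-0.2],
    [0,0,20,0,0,0,-0.2],
    [0,0,35,0,0,0,-0.2],
    [0,0,35,0,0,0,-0.2],
    [0,0,10,0,0,0,-0.2],
  ],
)

```text
time_s: 12.03
eef_pos: [549.3, 8.2, 155.5]
ee_rot: [-0.003, 0.796, 0.605, -0.001]
force: [0.4, -0.8, 0.9]
grip_width: 0.399
```

```bash
python3 st.py
python3 - <<'E'
from rig import optics
from h import *;import pickle
d={n:optics.capture(n) for n in("wrist","side","scene")};pickle.dump(d,open("c7.pkl","wb"))
w=cv2.resize(d["wrist"]["img"],(400,300));a=cv2.resize(d["side"]["img"][200:320,270:430],(400,300),interpolation=2)
b=cv2.resize(d["scene"]["img"][215:305,290:410],(400,300),interpolation=2);e=cv2.resize(d["scene"]["img"],(400,300))
cv2.imwrite("pics/v7.png",np.vstack([np.hstack([w,a]),np.hstack([b,e])]))
E
```

```text
t 12.03 eef [549.3   8.2 155.5] rail xy -33.3 3.9 tip z 119.3 F [ 0.4 -0.8  0.9] M [ 0.02  0.01 -0.02] yaw -15.6 tilt -0.005 0.004 w 0.399
```

View pics/v7.png

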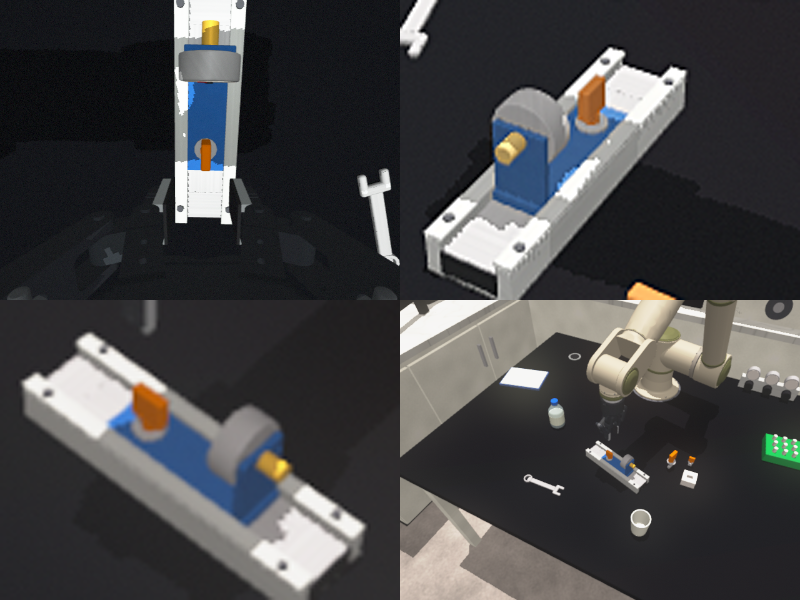

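Views show the collar flat on the foot and the wing lying along the rail; the bottle, beaker and spanner look unmoved. One numeric check before handing in.

```bash
python3 - <<'E'
from h import *;import pickle
d=pickle.load(open("c7.pkl","rb"));o0=pickle.load(open("cap0.pkl","rb"))
S=orange(d["scene"]["img"])[1];T=orange(d["side"]["img"])[1]
s=[o for o in S if 320<o[0][0]<345][0];t=[o for o in T if o[0][1]<260][0];print(s,t)
print(tri((d["scene"],*s[0]),(d["side"],*t[0])))
c=d["wrist"];h=cv2.cvtColor(c["img"],cv2.COLOR_BGR2HSV);m=cv2.inRange(h,(5,150,90),(33,255,255));m[:200]=0;m[290:]=0;m[:,:300]=0;m[:,360:]=0
q=cv2.boxPoints(cv2.minAreaRect(cv2.findNonZero(m)));P=np.array([plane(c,*p,69)[:2] for p in q]);
for i in(0,1):v=P[i+1]-P[i];print(np.degrees(np.arctan2(v[1],v[0])).round(1),np.linalg.norm(v).round(1))
g=cv2.absdiff(d["scene"]["img"],o0["scene"]["img"]).max(2)
for n,x,y,w,hh in(("bottle",232,155,38,52),("beaker",364,332,42,48),("spanner",192,275,75,40)):print(n,(g[y:y+hh,x:x+w]>40).mean().round(3))
E
```

```text
(array([334.6, 247. ]), [330, 240, 10, 14, 102]) (array([346.4, 239.9]), [341, 231, 11, 19, 157])
(array([550.23451337,   4.58884708,  52.03213375]), np.float64(0.9805324928600821))
-15.5 9.6
-105.0 31.8
bottle 0.0
beaker 0.0
spanner 0.0
```

```bash
python3 -c "
from rig import ctrl;print(ctrl.finish_job())"
```

```text
the job is handed in; nothing more can be done
None
```

The thumbscrew is down through the bracket and the strip, turned a quarter clockwise to lock, and released. The job was handed in at about 12 s; no verdict came back.

- **Sequence:** I lifted the middle-sized screw out of the stand and lowered it into the bracket's slot. It then pushed the bracket along the rail from about rail x = -76 until it dropped into the strip at about x = -37. I lowered it until the collar met the bracket, turned it about 89.5°, opened the jaws and lifted the gripper clear.
- **Forces:** the highest force I read was about 25 N, when the collar met the bracket. I read the force only at the end of each move, so a short peak in between could have been missed.
- **Depth:** the tip reached about 6 mm above the rail's underside by the arm's own reading, which is fully home. The cameras put the wing centre at 52 mm where 55 was expected. I put that down to the coarse colour mask, because the pictures show the collar flat on the foot.
- **Locking:** the wing lies within about 2° of the rail's direction, against the 0.4 rad allowed.
- **Left alone:** the bottle, beaker and spanner show no change in the scene image compared with the start.
- **Disagreements on the way:** the slot sat about 2 mm off my first estimate across the rail. The screw touched its chamfer at about 16 N, and I corrected for it. One early move above the bracket also settled about 5 mm off and had to be redone.

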